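# Fit the lamp cap to the microscope lamp house

### The arm

A 6-joint arm with a two-finger parallel gripper is mounted at the origin on the work surface. World frame = base frame: x ahead of the robot, y to its left, z up, the work surface at z = 0. Lengths are in mm, angles in rad, forces in N, time in s.
With the tool pointing down it reaches from about 225 to 875 mm from the base axis. Payload 3.4 kg.
Tool frame: the origin (TCP) lies at the very end of the fingers, on their centre line; the grasp point (between the pads) lies 19 mm behind it; z points along the fingers, y is the line along which they close (so a half turn about z gives the same grasp; the last joint's range is limited). The gripper opens to 85 mm and grips with 20 to 120 N. Pads are 22 mm wide; open, the fingers measure 114 mm over their backs; the gripper's body (76 mm by 85 mm) begins 54 mm behind the grasp point. The pads swing forward as they close: fully open they stand 13 mm farther back than shut.
Start: joints at [1.031, 0.276, 1.505, -0, 1.361, -0.121], TCP at [233.852, 525.334, 231.328] pointing down, gripper open.
Joint ranges: [-2.89, 2.89], [-0.75, 2.08], [0.22, 2.7], [-1.18, 4.32], [0.11, 2.71], [-2.7, 2.7]. Speed limits (rad/s): [2.57, 2.57, 3.14, 3.14, 3.14, 3.14].

### API

Orientations are given as a unit quaternion [x, y, z, w].
In Python, from cell import manip gives the robot as it stands.
- The arm moves only by the tool send_rows, never from a script. Its argument "commands" is one flat list of numbers, 5 for each row, row after row: the closure in counts, from 0 (fully open) to 255 (shut), then the shift along the tool's x, y, z in mm, then the turn about the tool's z in degrees. A call has 1 to 20 rows; each row shifts and turns the commanded pose from where the row before left it, along the tool's axes as they then stand; what a row does not reach is not made up. A row lasts 1/12 s, in which the tool goes at most 41.7 mm and 7.16 degrees, less where a joint would pass 70% of its speed; a pose out of reach is approached as far as the arm can. A call is refused whole if a number of a shift passes 41.7 or a number of a turn 7.16, either way. A call with a gripper value outside its range is refused whole. The fingers move at their own pace and stop on an object; "grip_force" is the grip in N (left out, the last holds). Time passes only in rows, so rows that do not move let the fingers close. It gives the time, the measured TCP pose, the force, the opening and the grip force at its end, in the units of the state.
- manip.sense(): the state, without advancing time (a new reading comes with each control period).
- manip.read_camera(name): name is "scene" or "top" or "wrist"; returns a dict with "image" (420x560x3 uint8, red, green, blue), "camera_matrix" (3x3 intrinsics, pixels), "dist_coeffs" ([k1, k2, p1, p2, k3] as OpenCV has them; the pictures are not rectified), "position" and "rotation" of the camera in the world. Camera axes: x right, y up, looking along -z (the intrinsics and any distortion apply to the point x, -y, -z); pixel columns grow to the right and rows downward; lengths in mm; the calibration is good to about 2 mm. A picture is of the moment at which its call begins. There is no depth.
- manip.hand_in(): hands the job in; it is judged then, once.
Trained networks look in the newest picture that a camera, given by its name, has taken for a name from the list of things; names that differ only in an ending like _2 or _b are one class to them, and where a whole thing is asked for, a point or a joint stands for the part that bears it (a point fixed in the world has none). Each returns a list of dicts, best first, with "p" (0 to 1); they miss things now and then, are a little off and sometimes report something else, mostly with a low value. They report only what shows in the picture. A call takes as long as a camera call. They do not tell look-alikes from the thing itself.
- manip.search_frame(camera, label): "centre" ([row, column] as shares, 0 to 1, of the picture: columns of its width, rows of its height, amid what is visible of it).
- manip.cut_out(camera, label): "region" (420x560 bool, what is visible of it) and "centre" ([row, column] as shares, 0 to 1, of the picture: columns of its width, rows of its height, amid what is visible of it).
- manip.place_of(camera, label): "centre" ([row, column] as shares, 0 to 1, of the picture: columns of its width, rows of its height: a listed point, or the origin of a listed thing).
The state is a dict: "time_s": time; "qpos": joint angles; "qd": joint speeds; "effort": joint torques, N m; "tool_pos": TCP position; "eef_rot": TCP orientation; "contact_force": force on the tool from outside, world axes, zero at the start; "torque": the same for the moment, N m; "grip_width": finger opening in mm; "finger_force": force on a finger pad.
Only numpy, scipy, OpenCV 4.12 (cv2) and the standard library are available. Lean on these libraries where they do the work, as an engineer would, in place of code of your own. Each camera call takes 0.05 s, during which the arm holds its last target. There are 200 camera calls.

### The job

The lamp cap for the fluorescence lamp house is in the top drawer of the small white cabinet. Pull the drawer open, take the cap out, set it in the socket on the round lamp house with its two lugs in the two slots, push it fully in against the spring, twist it clockwise (seen from above) until the lugs are at the green marks, then let it spring up into its lock and let go. Push the drawer fully shut again. Leave the jar standing in the drawer and the oil bottle and the slide box where they are.

Things in the scene. Friction and masses are not known exactly. Their poses are not given: they have to be found in the camera images.
- cabinet_front (a point): Middle of the front edge of the top of a white bench cabinet, fixed, 300 deep x 280 wide x 190 mm high, with two grey drawers (only the top one is needed). The point's x axis points straight back into the cabinet, y along its front, z up. Top drawer: inner floor 105 mm above the table, side walls 63 mm high inside, front panel 15 mm thick, ending 12 mm below the cabinet's top.
- cabinet_drawer0 (a joint): Opening of the top drawer, m: 0 shut, 0.213 at its stop; slides along the -x of cabinet_front. Starts 0.03 to 0.06 open, drags with about 1 N, stays where it is left; the things in it ride along. At 0.18 or more, the cap is clear of the cabinet for a gripper from above.
- cabinet_drawer0_handle (a point): Middle of the top drawer's bar handle: round steel bar, 11 mm thick, 120 mm long, level, parallel to the drawer front, its axis 35 mm off the front (29 mm clear gap behind it), 38 mm below the cabinet's top, 152 mm above the table; posts 51 mm either side of the middle. Moves with the drawer.
- lamphouse: Round grey finned lamp house, fixed: drum 150 mm across, 85 mm high, with an aluminium socket collar 104 mm across on it, top at 125 mm. Origin: centre of its underside. Its x axis is the line of the two green marks (lugs locked, half a turn apart); the two slots, with red marks, lie on a line 60 degrees counter-clockwise of it seen from above.
- socket (a point): Centre of the socket's mouth, on the lamp house's axis at the collar's top. Bore 59 mm wide; slots 14 mm wide, reaching 40 mm from the axis. Fully in, the lugs pass 2 mm under the collar's roof; at the green marks they rise 3 mm into pockets. Stops 7 degrees past the green marks; turning counter-clockwise from the slots is blocked.
- spring_plate (a joint): Copper spring plate, 44 mm across, in the bottom of the socket; travel downwards in m, 0 at rest (top 18 mm below the mouth). The cap's nose presses it: 7 mm (6 N) when the cap is locked, 12 mm (9 N) when it is fully in.
- lamp_cap: Lamp cap, about 180 g, upright in the drawer. Origin: centre of its underside. Barrel 56 mm across to z 30 (tapered to 48 at the foot); brass lugs on its x axis, 10 wide, z 12 to 18, out to 36 mm; black flange 84 across, z 30 to 35; orange bar grip along x over the lugs, 76 long, 16 thick, z 35 to 69. Fits either way round. Origin below the socket mouth: 30 mm fully in, 25 locked.
- power_unit_front (a point): Tall white power unit, 180 deep x 120 wide x 240 mm high, fixed, standing behind the lamp house: an obstacle. The point is the middle of the foot of its front face; x points straight back into the unit, y along its front, z up.
- objective_jar: Clear objective jar with a blue lid, 44 mm across, 62 mm high, standing in the top drawer beside the cap, on either side of it. Origin: centre of its underside. Leave it there, upright.
- oil_bottle: Amber oil bottle with a white cap, 42 mm across, 85 mm high, on top of the cabinet. Origin: centre of its underside. Leave it alone.
- slide_box: Blue slide box, 35 (x) x 90 (y) x 34 mm high, on the bench in front of the lamp house. Origin: centre of its underside. Leave it alone.
Mind the look-alikes: they are no part of the job. What is shaped like the lamp_cap but brown is not meant. What is shaped like the lamphouse but yellow is not meant.

How it is judged:
By the outcome, as a careful person would: the job done as asked, in the order asked, and still so for the second after the job is handed in, with the robot touching nothing.
It also fails if it takes over 67 s, if anything falls off the work surface, if the arm or the gripper's body presses on something with over 40 N, if the wrist force passes 120 N, or if a joint passes its speed limit or range.

## Working session

There is one attempt and no reset: what is moved stays moved. The work goes in short steps, Python scripts to look and compute and a tool call to move; the robot and the scene stay as the last step left them, time stands still between calls to the robot, and variables do not carry over. Pictures are saved under pics/ and viewed, at most 10 in all, crops included, and the job is handed in when it is done.

Besides the shell and the picture viewer there is one more tool, called after "Call:" by a JSON object that holds its "name" and its "arguments", one argument or row to a line. send_rows: Moves the arm, as the interface text tells. Its arguments: {"type":"object","properties":{"commands":{"type":"array","items":{"type":"number"}},"grip_force":{"type":"number"}},"required":["commands"]}

```bash
mkdir -p pics; ls; cat > h.py <<'E'
import numpy as np, cv2
from cell import manip
from scipy.spatial.transform import Rotation as R
def cam(n):
    c=manip.read_camera(n); c['K']=np.array(c['camera_matrix'],float); c['D']=np.array(c['dist_coeffs'],float)
    c['P']=np.array(c['position'],float); r=np.array(c['rotation'],float)
    c['R']=r if r.shape==(3,3) else R.from_quat(r).as_matrix(); return c
def ray(c,uv):
    u=cv2.undistortPoints(np.array(uv,float).reshape(-1,1,2),c['K'],c['D']).reshape(-1,2)
    d=np.c_[u[:,0],-u[:,1],-np.ones(len(u))]; return d@c['R'].T
def onz(c,uv,z):
    d=ray(c,uv); return c['P']+d*((z-c['P'][2])/d[:,2])[:,None]
def proj(c,X):
    p=(np.array(X,float).reshape(-1,3)-c['P'])@c['R']; p=p*[1,-1,-1]
    return cv2.projectPoints(p,np.zeros(3),np.zeros(3),c['K'],c['D'])[0].reshape(-1,2)
def px(ce): return np.array([ce[1]*560,ce[0]*420])
def save(c,n): cv2.imwrite('pics/'+n,c['image'][:,:,::-1])
def tri(c1,u1,c2,u2):
    d1=ray(c1,u1)[0];d2=ray(c2,u2)[0]
    s=np.linalg.lstsq(np.c_[d1,-d2],c2['P']-c1['P'],rcond=None)[0]
    a=c1['P']+d1*s[0];b=c2['P']+d2*s[1];return (a+b)/2,np.linalg.norm(a-b)
E
python3 - <<'E'
from h import *
np.set_printoptions(precision=1,suppress=True)
for n in ['top','scene']:
    c=cam(n); save(c,n+'0.png'); print(n,c['P'],c['R'].round(3).tolist(),c['K'][0,0])
    for l in ['cabinet_front','cabinet_drawer0_handle','lamphouse','socket','lamp_cap','power_unit_front','objective_jar','oil_bottle','slide_box']:
        print(l,[(px(r['centre']).round(1).tolist(),round(r['p'],2)) for r in manip.place_of(n,l)])
print(manip.sense())
E
```

```text
pics
top [337.7 -52.7 948.9] [[0.084, 0.973, -0.215], [-0.996, 0.083, -0.015], [0.003, 0.215, 0.976]] 380.96198997330515
cabinet_front [([160.2, 144.2], 0.91), ([149.6, 138.5], 0.57), ([362.6, 267.3], 0.41)]
cabinet_drawer0_handle [([155.8, 178.9], 0.92)]
lamphouse [([438.6, 214.5], 0.84)]
socket [([465.0, 206.6], 0.96), ([370.1, 209.4], 0.95)]
lamp_cap [([127.0, 205.8], 0.72), ([149.7, 138.4], 0.53)]
power_unit_front []
objective_jar []
oil_bottle [([134.3, 112.5], 0.77), ([372.3, 206.7], 0.58), ([359.6, 155.8], 0.58)]
slide_box [([365.0, 268.5], 0.94), ([358.8, 153.5], 0.42)]
scene [ 704.3 -725.2 1248.2] [[0.974, -0.19, 0.126], [0.228, 0.821, -0.524], [-0.004, 0.539, 0.842]] 461.81607978006247
cabinet_front [([319.1, 122.7], 0.7), ([345.2, 113.4], 0.42), ([257.4, 282.2], 0.38)]
cabinet_drawer0_handle [([293.0, 125.4], 0.73)]
lamphouse [([241.9, 354.8], 0.62), ([257.4, 282.2], 0.58)]
socket [([252.6, 270.3], 0.96), ([240.4, 342.0], 0.92)]
lamp_cap [([293.0, 129.0], 0.86)]
power_unit_front []
objective_jar []
oil_bottle [([344.5, 114.0], 0.76)]
slide_box [([212.8, 277.4], 0.71)]
{'time_s': 1.0, 'qpos': array([ 1. ,  0.3,  1.5, -0. ,  1.4, -0.1]), 'qd': array([-0., -0.,  0., -0., -0.,  0.]), 'effort': array([  0. , -41.7, -24.6,  -0. ,   0. ,  -0. ]), 'tool_pos': array([233.9, 525.3, 231.3]), 'eef_rot': array([0.2, 1. , 0. , 0. ]), 'contact_force': array([0.3, 0.3, 0.4]), 'torque': array([0., 0., 0.]), 'finger_force': 0.0, 'grip_width': 85.7448752434421}
```

View pics/top0.png

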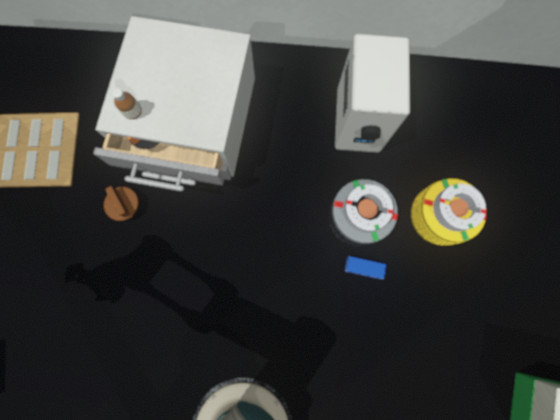

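View pics/scene0.png

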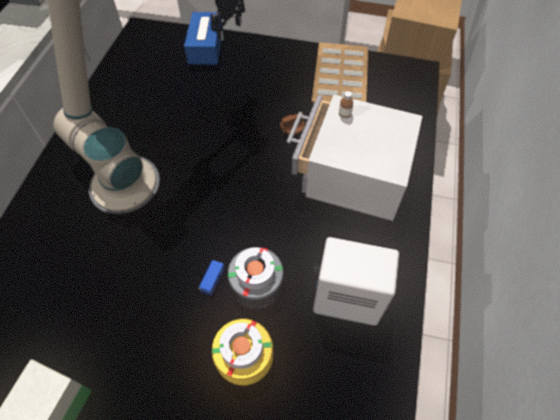

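The top view shows the cabinet (upper left), with two handle bars at about (168,178) and (155,184). The brown decoy cap is at (121,204), the grey lamp house at (365,210), the yellow decoy at (450,210) and the slide box at (365,268). I'll work out poses by projecting the model.

```bash
cat > fit.py <<'E'
from h import *
from scipy.optimize import least_squares
np.set_printoptions(precision=1,suppress=True)
t=cam('top'); s=cam('scene')
print('scene-tri socket',tri(t,[370.1,209.4],s,[252.6,270.3]), tri(t,[465,206.6],s,[240.4,342]))
print('socket z125 top,scene',onz(t,[370.1,209.4],125),onz(s,[252.6,270.3],125))
print('handle tri',tri(t,[155.8,178.9],s,[293,125.4]),onz(t,[[155.8,178.9],[155,184],[127,180.5],[183,188]],152))
print('cab corners z190 top',onz(t,[[135,20],[250,37],[101,137],[225,158]],190))
print('scene corners',onz(s,[[421,118],[399,217],[309,194],[334,100]],190))
print('slide',onz(t,[[365,268.5]],34),'oil',onz(t,[[134,112]],190), 'brown', onz(t,[[121,204]],60))
print('redmarks', onz(t,[[339,204],[396,216]],125),'green',onz(t,[[357,185],[376,236]],125))
for n,c in (('t',t),('s',s)):
    i=cv2.resize(c['image'],None,fx=1,fy=1)
    a=i[90:240,80:270] if n=='t' else i[80:230,260:450]
    b=i[130:280,310:500] if n=='t' else i[230:380,190:380]
    o=np.hstack([cv2.resize(x,(400,316),interpolation=cv2.INTER_CUBIC) for x in (a,b)])
    globals()['o'+n]=o
cv2.imwrite('pics/crop1.png',cv2.resize(np.vstack([ot,os]),(759,600))[:,:,::-1])
E
python3 fit.py
```

```text
scene-tri socket (array([ 516.3, -248.6,  104.7]), np.float64(0.9290402164397065)) (array([ 537.3, -450.4,  132.3]), np.float64(5.70827779037738))
socket z125 top,scene [[ 512.4 -243.7  125. ]] [[ 519.2 -257.3  125. ]]
handle tri (array([526.4, 218.2, 176.3]), np.float64(5.509444836113029)) [[534.7 228.7 152. ]
 [523.2 228.6 152. ]
 [525.8 290.9 152. ]
 [519.5 166.8 152. ]]
cab corners z190 top [[897.  323.5 190. ]
 [873.4  54.7 190. ]
 [607.1 346.8 190. ]
 [582.3  77.6 190. ]]
scene corners [[906.7 324.7 190. ]
 [870.9 -48.2 190. ]
 [622.4 -30.4 190. ]
 [631.  337.9 190. ]]
slide [[ 387.8 -257.5   34. ]] oil [[669.6 285.9 190. ]] brown [[488.8 335.1  60. ]]
redmarks [[ 518.7 -174.5  125. ]
 [ 502.4 -301.3  125. ]] green [[ 565.5 -212.6  125. ]
 [ 454.5 -258.5  125. ]]
```

View pics/crop1.png

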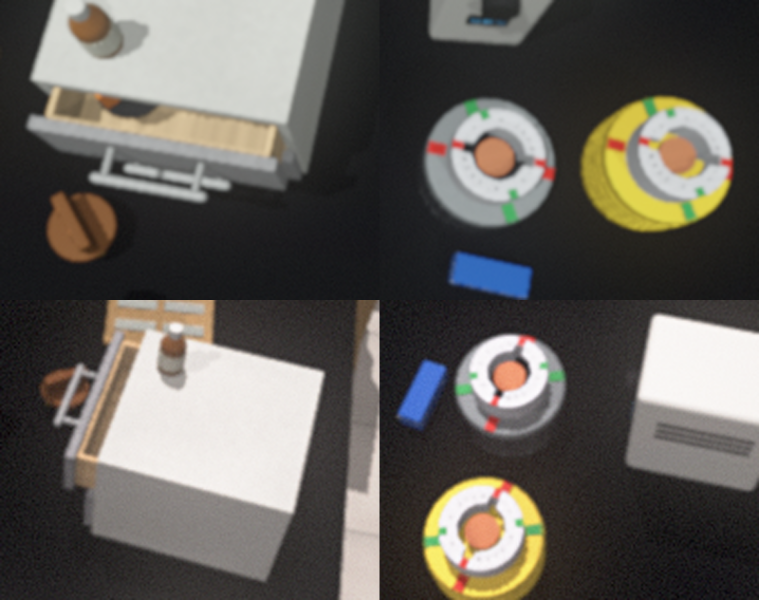

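```bash
cat >> h.py <<'E'
def tool():
    s=manip.sense(); return np.array(s['tool_pos'],float),R.from_quat(s['eef_rot']).as_matrix(),s
def yaw(M): return np.degrees(np.arctan2(M[1,1],M[0,1]))  # heading of tool y
def plan(x,y,z,yw=None):
    """turn first (if yw), then shift in tool axes"""
    p,M,s=tool(); d=0
    if yw is not None:
        d=-((yw-yaw(M)+90)%180-90)   # tool z is down: +turn lowers the heading
        M=M@R.from_euler('z',d,degrees=True).as_matrix()
    v=M.T@(np.array([x,y,z])-p); print('turn',round(d,2),'shift',v.round(1),'q6',round(s['qpos'][5],2)); return v
E
cat > a.py <<'E'
from h import *
np.set_printoptions(precision=2,suppress=True)
t=cam('top'); 
f=onz(t,[[96,130],[225,152.5]],190); print(f,f.mean(0),np.linalg.norm(f[0]-f[1]))
d=f[0]-f[1]; print('yaw cab x',np.degrees(np.arctan2(d[1],d[0]))-90)
p,M,s=tool(); print(p,M,yaw(M),s['qpos'])
plan(522,229,260,-4)
w=cam('wrist'); print((w['P']-p)@M, M.T@w['R'])
E
python3 a.py
```

```text
[[621.93 360.63 190.  ]
 [594.38  78.98 190.  ]] [608.16 219.81 190.  ] 282.998150461804
yaw cab x -5.58647105378671
[233.84 525.32 231.32] [[-0.91  0.41  0.  ]
 [ 0.41  0.91  0.  ]
 [ 0.    0.   -1.  ]] 66.00348279612467 [ 1.03  0.28  1.5   0.    1.36 -0.12]
turn 70.0 shift [-275.5  308.1  -28.7] q6 -0.12
[  71.33   -0.38 -143.44] [[ 0.    0.96  0.28]
 [ 1.   -0.   -0.  ]
 [-0.    0.28 -0.96]]
```

Call:
{"name": "send_rows", "arguments": {
  "commands": [0, 0, 0, 0, 7, 0, 0, 0, 0, 7, 0, 0, 0, 0, 7, 0, 0, 0, 0, 7, 0, 0, 0, 0, 7, 0, 0, 0, 0, 7, 0, 0, 0, 0, 7, 0, 0, 0, 0, 7, 0, 0, 0, 0, 7, 0, 0, 0, 0, 7]
}}

```text
time_s: 2.03
tool_pos: [233.9, 525.3, 231.3]
eef_rot: [0.733, 0.68, 0.0, 0.0]
contact_force: [0.2, 0.6, 0.2]
grip_width: 85.3
finger_force: 0.0
```

Call:
{"name": "send_rows", "arguments": {
  "commands": [150, -25, 28, -4, 0, 150, -25, 28, -4, 0, 150, -25, 28, -4, 0, 150, -25, 28, -4, 0, 150, -25, 28, -4, 0, 150, -25, 28, -4, 0, 150, -25, 28, -4, 0, 150, -25, 28, -4, 0, 150, -25, 28, -4, 0, 150, -25, 28, -4, 0, 150, -25, 28, -4, 0, 150, 0, 0, 0, 0, 150, 0, 0, 0, 0]
}}

```text
time_s: 3.12
tool_pos: [523.2, 228.1, 275.2]
eef_rot: [0.733, 0.681, 0.0, -0.0]
contact_force: [-1.1, 0.4, -0.3]
grip_width: 35.1
finger_force: 0.0
```

```bash
cat > a.py <<'E'
from h import *
np.set_printoptions(precision=2,suppress=True)
p,M,s=tool(); print(p,yaw(M),s['time_s'],s['grip_width'])
w=cam('wrist'); save(w,'w1.png')
for l in ['cabinet_front','cabinet_drawer0_handle','lamp_cap','objective_jar']:
    for r in manip.place_of('wrist',l): print(l,px(r['centre']),r['p'],onz(w,[px(r['centre'])],{'cabinet_front':190,'cabinet_drawer0_handle':152}.get(l,105)))
E
python3 a.py
```

```text
[523.24 228.08 275.16] -4.207487382291769 3.1167 35.13428804232666
cabinet_front [373.13 206.89] 0.86 [[596.65 228.06 190.  ]]
cabinet_drawer0_handle [283.92 196.98] 0.65 [[526.78 231.56 152.  ]]
lamp_cap [249.2   81.19] 0.82 [[500.94 337.31 105.  ]]
lamp_cap [399.22 133.69] 0.57 [[647.6 277.3 105. ]]
objective_jar [396.2 135.2] 0.49 [[644.57 276.   105.  ]]
```

View pics/w1.png

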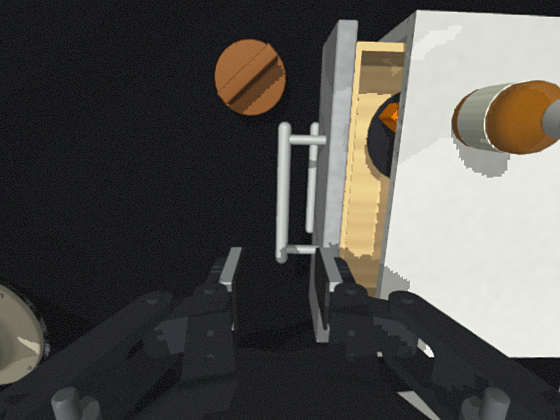

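The wrist view shows the bar from (285,127) to (282,258). The front panel top edge runs along (350,20)–(325,340), the cabinet top edge along (416,12)–(376,300), and the cap's flange is near (385,135).

```bash
cat > a.py <<'E'
from h import *
np.set_printoptions(precision=2,suppress=True)
w=cam('wrist')
b=onz(w,[[285,126],[282,260]],152); print(b,b.mean(0),np.linalg.norm(b[0]-b[1]))
f=onz(w,[[416,12],[395,155],[376,300]],190); print(f)
for q in (b,f): d=q[0]-q[-1]; print('yaw',np.degrees(np.arctan2(d[1],d[0]))-90)
c=b.mean(0); plan(c[0],c[1],137)
E
python3 a.py
```

```text
[[529.14 296.37 152.  ]
 [518.45 171.42 152.  ]] [523.8 233.9 152. ] 125.40064775269991
[[621.02 365.59 190.  ]
 [609.97 270.67 190.  ]
 [598.52 146.32 190.  ]]
yaw -4.887945228937781
yaw -5.859937874070852
turn 0 shift [  3.5   2.7 138.3] q6 0.36
```

Call:
{"name": "send_rows", "arguments": {
  "commands": [180, 3, 2, 0, 1.2, 180, 0, 0, 30, 0, 180, 0, 0, 30, 0, 180, 0, 0, 26, 0, 180, 0, 0, 26, 0, 180, 0, 0, 26, 0, 180, 0, 0, 0, 0]
}}

```text
time_s: 4.0
tool_pos: [522.9, 233.0, 134.5]
eef_rot: [0.738, 0.674, -0.001, -0.001]
contact_force: [-0.5, 0.2, -0.3]
grip_width: 25.4
finger_force: 0.0
```

Call:
{"name": "send_rows", "arguments": {
  "commands": [255, 0, 0, 0, 0, 255, 0, 0, 0, 0, 255, 0, 0, 0, 0, 255, 0, 0, 0, 0, 255, 0, 0, 0, 0],
  "grip_force": 30
}}

```text
time_s: 4.42
tool_pos: [523.9, 233.0, 137.1]
eef_rot: [0.739, 0.674, 0.0, -0.001]
contact_force: [0.2, 2.7, -6.8]
grip_width: 10.0
finger_force: 29.1
```

Call:
{"name": "send_rows", "arguments": {
  "commands": [255, 0, -5, 0, 0, 255, 0, -10, 0, 0, 255, 0, -15, 0, 0, 255, 0, -15, 0, 0, 255, 0, -15, 0, 0, 255, 0, -15, 0, 0, 255, 0, -15, 0, 0, 255, 0, -15, 0, 0, 255, 0, -15, 0, 0, 255, 0, -15, 0, 0, 255, 0, -10, 0, 0, 255, 0, -5, 0, 0, 255, 0, -5, 0, 0, 255, 0, 0, 0, 0]
}}

```text
time_s: 5.58
tool_pos: [367.3, 248.2, 137.1]
eef_rot: [0.739, 0.674, 0.001, -0.002]
contact_force: [-0.1, 7.6, -11.5]
grip_width: 9.8
finger_force: 29.4
```

Call:
{"name": "send_rows", "arguments": {
  "commands": [170, 0, 0, 0, 0, 170, 0, 0, 0, 0, 170, 0, 0, 0, 0, 170, 0, 0, -35, 0, 170, 0, 0, -35, 0, 170, 0, 0, -35, 0, 0, 0, 20, -35, 0, 0, 0, 25, 0, 0, 0, 0, 25, 0, 0, 0, 0, 20, 0, 0, 0, 0, 0, 0, 0, 0, 0, 0, 0, 0]
}}

```text
time_s: 6.58
tool_pos: [459.8, 237.6, 277.4]
eef_rot: [0.739, 0.674, -0.0, 0.0]
contact_force: [-1.1, 0.6, -0.6]
grip_width: 85.3
finger_force: 0.0
```

```bash
cat > a.py <<'E'
from h import *
np.set_printoptions(precision=2,suppress=True)
p,M,s=tool(); print(p,yaw(M),s['time_s'],s['grip_width'],s['contact_force'])
w=cam('wrist'); save(w,'w2.png')
for l in ['cabinet_front','cabinet_drawer0_handle','lamp_cap','objective_jar']:
    for r in manip.place_of('wrist',l): print(l,px(r['centre']),r['p'],onz(w,[px(r['centre'])],{'cabinet_front':190,'cabinet_drawer0_handle':152}.get(l,105)))
E
python3 a.py
```

```text
[459.84 237.61 277.45] -5.279286561511739 6.5833 85.34259223684653 [-1.14  0.59 -0.61]
cabinet_front [451.7  211.01] 0.86 [[597.08 226.26 190.  ]]
cabinet_drawer0_handle [177.8  202.48] 0.57 [[365.17 244.04 152.  ]]
lamp_cap [305.42 134.61] 0.77 [[490.36 291.73 105.  ]]
objective_jar [324.8  241.71] 0.92 [[504.17 172.57 105.  ]]
```

View pics/w2.png

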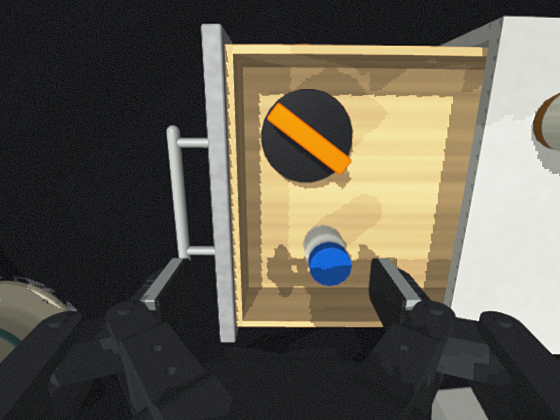

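The drawer is open about 0.2. The cap has an orange bar from (270,110) to (347,167) on a black flange centred at (307,136), and the jar is at (328,258), well clear. I'll refine the cap pose now.

```bash
cat > cap.py <<'E'
from h import *
np.set_printoptions(precision=2,suppress=True)
def cappose(w,ztop,roi):
    i=w['image'].astype(int); m=((i[...,0]>150)&(i[...,2]<90)&(i[...,0]-i[...,1]>50)).astype(np.uint8)
    k=np.zeros_like(m); k[roi[0]:roi[1],roi[2]:roi[3]]=1; m*=k
    ys,xs=np.nonzero(m); q=onz(w,np.c_[xs,ys],ztop)[:,:2].astype(np.float32)
    return cv2.minAreaRect(q),len(xs),q
if __name__=='__main__':
    w=cam('wrist'); r,n,q=cappose(w,174,(70,220,230,390)); print(r,n)
    b=cv2.boxPoints(r); print(b)
    c=q.mean(0); u,sv,v=np.linalg.svd(q-c,full_matrices=False); a=np.degrees(np.arctan2(v[0,1],v[0,0])); print('mean',c,'bar heading',a)
    # flange circle at z=140
    i=w['image'].astype(int); 
    e=onz(w,[[262,136],[352,138],[308,88],[306,183]],140); print('flange',e, e.mean(0))
    plan(r[0][0],r[0][1],200,a+90)
E
python3 cap.py
```

```text
((488.4633483886719, 291.3444519042969), (16.100990295410156, 75.84192657470703), 48.1883544921875) 1916
[[454.83 310.63]
 [511.36 260.06]
 [522.09 272.06]
 [465.57 322.63]]
mean [487.63 292.02] bar heading -41.83627
flange [[446.86 296.62 140.  ]
 [528.21 287.67 140.  ]
 [491.06 333.72 140.  ]
 [483.78 249.77 140.  ]] [487.47 291.95 140.  ]
turn -53.32 shift [13.  59.4 77.6] q6 0.43
```

Call:
{"name": "send_rows", "arguments": {
  "commands": [125, 0, 0, 0, -6.7, 125, 0, 0, 0, -6.7, 125, 0, 0, 0, -6.7, 125, 0, 0, 0, -6.7, 125, 0, 0, 0, -6.7, 125, 0, 0, 0, -6.7, 125, 0, 0, 0, -6.7, 125, 0, 0, 0, -6.4, 125, 6.5, 30, 20, 0, 125, 6.5, 29, 20, 0, 125, 0, 0, 20, 0, 125, 0, 0, 0, 0, 125, 0, 0, 0, 0]
}}

```text
time_s: 7.97
tool_pos: [487.8, 290.6, 216.5]
eef_rot: [0.357, 0.934, -0.001, -0.001]
contact_force: [0.3, 0.5, -0.0]
grip_width: 43.4
finger_force: 0.0
```

```bash
cat > a.py <<'E'
from cap import *
p,M,s=tool(); print(p,yaw(M),s['time_s'],s['grip_width'])
w=cam('wrist'); r,n,q=cappose(w,174,(0,420,0,560)); print(r,n); save(w,'w3.png')
plan(r[0][0],r[0][1],145,48.2)
E
python3 a.py
```

```text
[487.81 290.6  216.47] 48.15463253971327 7.9667 43.363828719402775
((480.6025085449219, 311.9894714355469), (50.39564895629883, 115.27983856201172), 18.5261287689209) 2966
turn -0.08 shift [20.2 10.6 72.8] q6 -0.43
```

View pics/w3.png

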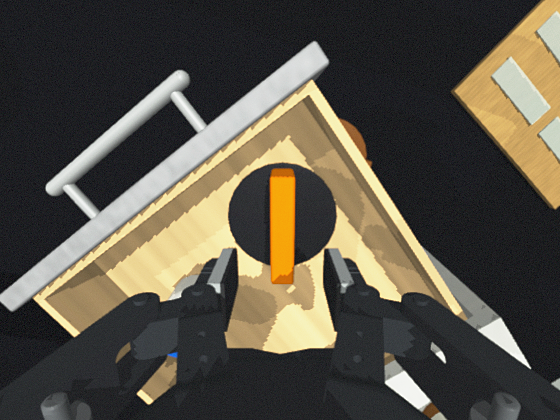

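Bar is centred between the open fingers at columns 270–297, rows 170–283; brown cap (350,140) had polluted the mask.

```bash
cat > a.py <<'E'
from cap import *
w=cam('wrist'); r,n,q=cappose(w,174,(179,295,255,310)); print(r,n)
plan(r[0][0],r[0][1],145)
E
python3 a.py
```

```text
((489.34149169921875, 290.3876953125), (15.90431022644043, 72.72245788574219), 47.911685943603516) 2517
turn 0 shift [-0.3 -0.2 73.7] q6 -0.43
```

Call:
{"name": "send_rows", "arguments": {
  "commands": [125, 0, 0, 18, 0, 125, 0, 0, 18, 0, 125, 0, 0, 18, 0, 125, 0, 0, 12, 0, 125, 0, 0, 6, 0, 125, 0, 0, 0, 0]
}}

```text
time_s: 8.57
tool_pos: [488.9, 290.3, 145.5]
eef_rot: [0.358, 0.934, -0.0, -0.0]
contact_force: [0.5, -0.0, 0.1]
grip_width: 43.4
finger_force: 0.0
```

Call:
{"name": "send_rows", "arguments": {
  "commands": [255, 0, 0, 0, 0, 255, 0, 0, 0, 0, 255, 0, 0, 0, 0, 255, 0, 0, 0, 0, 255, 0, 0, 0, 0, 255, 0, 0, 0, 0],
  "grip_force": 80
}}

```text
time_s: 9.07
tool_pos: [490.0, 291.1, 146.9]
eef_rot: [0.357, 0.934, 0.001, 0.001]
contact_force: [-1.1, -1.5, 6.1]
grip_width: 14.9
finger_force: 78.6
```

Call:
{"name": "send_rows", "arguments": {
  "commands": [255, 0, 0, -10, 0, 255, 0, 0, -20, 0, 255, 0, 0, -25, 0, 255, 0, 0, -25, 3, 255, 0, 0, -20, 7, 255, 0, 0, -15, 7, 255, 0, 0, 0, 7, 255, 0, 0, 0, 7, 255, 0, 0, 0, 7, 255, 0, 0, 0, 7, 255, 0, 0, 0, 7, 255, 0, 0, 0, 4, 255, 0, 0, 0, 0]
}}

```text
time_s: 10.15
tool_pos: [488.8, 290.9, 260.3]
eef_rot: [0.754, 0.656, -0.0, -0.0]
contact_force: [0.0, 0.2, -1.6]
grip_width: 14.7
finger_force: 78.3
```

Call:
{"name": "send_rows", "arguments": {
  "commands": [255, -15, 3, 0, 0, 255, -25, 5, 0, 0, 255, -34, 6, 0, 0, 255, -34, 6, 0, 0, 255, -34, 6, 0, 0, 255, -34, 6, 0, 0, 255, -34, 6, 0, 0, 255, -34, 6, 0, 0, 255, -34, 6, 0, 0, 255, -34, 6, 0, 0, 255, -34, 6, 0, 0, 255, -34, 6, 0, 0, 255, -34, 6, 0, 0, 255, -34, 6, 0, 0, 255, -34, 6, 0, 0, 255, -34, 6, 0, 0, 255, -34, 6, 0, 0, 255, -32, 5, 0, 0, 255, -15, 3, 0, 0, 255, 0, 0, 0, 0]
}}

```text
time_s: 11.82
tool_pos: [512.0, -318.8, 259.6]
eef_rot: [0.755, 0.656, -0.001, 0.0]
contact_force: [0.5, 0.9, -2.0]
grip_width: 14.6
finger_force: 78.3
```

```bash
cat > a.py <<'E'
from h import *
np.set_printoptions(precision=2,suppress=True)
p,M,s=tool(); print(p,yaw(M),s['time_s'],s['grip_width'],s['contact_force'],s['qpos'])
w=cam('wrist'); save(w,'w4.png')
for r in manip.place_of('wrist','socket'): print(px(r['centre']),r['p'],onz(w,[px(r['centre'])],125))
for r in manip.place_of('wrist','lamp_cap'): print('cap',px(r['centre']),r['p'],onz(w,[px(r['centre'])],p[2]-41))
E
python3 a.py
```

```text
[ 512.05 -318.8   259.6 ] -8.012901151532503 11.8167 14.620058260354602 [ 0.49  0.85 -1.96] [-0.67  0.3   1.39 -0.    1.44 -0.53]
[281.79 110.5 ] 0.57 [[ 524.18 -240.83  125.  ]]
cap [280.78 230.79] 0.74 [[ 512.57 -317.15  218.6 ]]
```

View pics/w4.png

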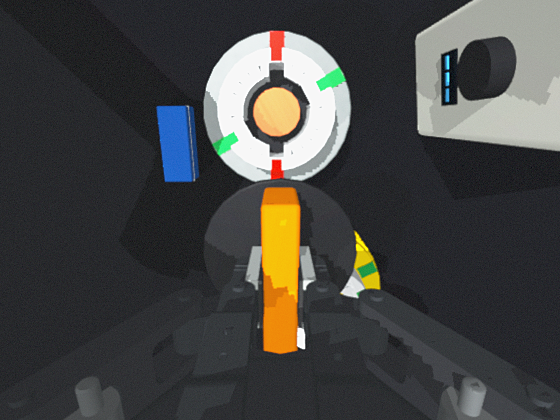

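The wrist view shows the grey lamp house with copper plate at (277,111), slots at (277,72) and (277,148) on the red line, green marks at (331,79) and (226,143), and the cap held aligned, bar at column ~280.

```bash
cat > sock.py <<'E'
from h import *
np.set_printoptions(precision=2,suppress=True)
w=cam('wrist'); i=w['image'].astype(int); p,M,s=tool()
R_,G,B=i[...,0],i[...,1],i[...,2]; roi=np.zeros(R_.shape,bool); roi[25:180,195:360]=1
def show(n,m,z):
    ys,xs=np.nonzero(m&roi); q=onz(w,np.c_[xs,ys],z)[:,:2]; e=q@np.array([[1,0],[0,1]])
    (c,rad)=cv2.minEnclosingCircle(q.astype(np.float32)); print(n,len(q),'mean',q.mean(0),'circ',c,rad); return q
cop=(R_-B>50)&(R_>150)&(G>120)&(R_-G<90)
show('copper z107',cop,107)
red=(R_>150)&(G<80)&(B<80); gr=(G>130)&(R_<100)&(B<130)
for n,m in(('red',red),('green',gr)):
    nl,l,st,ce=cv2.connectedComponentsWithStats((m&roi).astype(np.uint8))
    k=[j for j in range(1,nl) if st[j,4]>40]; print(n,[(ce[j].round(1).tolist(),st[j].tolist()) for j in k])
    for z in (125,85):
        if len(k)>=2:
            q=onz(w,ce[k],z)[:,:2]; d=q[0]-q[-1]; print(z,q.tolist(),'mid',q.mean(0),'hd',np.degrees(np.arctan2(d[1],d[0])),np.linalg.norm(d))
dark=(i.max(2)<75)&roi; nl,l,st,ce=cv2.connectedComponentsWithStats(dark.astype(np.uint8))
for j in range(1,nl):
    if st[j,4]>150: print('dark',ce[j],st[j])
roi2=np.zeros_like(roi); roi2[60:160,240:312]=1
q=show('dark z125',dark&roi2,125)
print(q.min(0),q.max(0)); r=cv2.minAreaRect(q.astype(np.float32)); print(r)
cv2.imwrite('pics/s.png',cv2.resize(w['image'][20:195,190:370],(720,700),interpolation=cv2.INTER_CUBIC)[:600,:,::-1])
E
python3 sock.py
```

```text
copper z107 1692 mean [ 519.26 -240.22] circ (513.340087890625, -234.06019592285156) 62.25401306152344
red [([277.8, 51.9], [272, 38, 13, 29, 298]), ([277.2, 172.1], [272, 166, 13, 13, 111])]
125 [[526.7787278965243, -188.07215988766137], [512.2929527730131, -288.81513010961436]] mid [ 519.54 -238.44] hd 81.81755621722107 101.7790927944941
85 [[527.5248211751614, -180.0807427245303], [510.95940456540313, -295.28681613115685]] mid [ 519.24 -237.68] hd 81.81755621722104 116.39094628547309
green [([336.5, 83.6], [326, 74, 21, 20, 208]), ([230.7, 147.9], [221, 139, 18, 20, 61]), ([218.4, 150.3], [214, 144, 11, 17, 59])]
125 [[573.4040355190082, -219.54327984187967], [473.3666773481891, -261.1026606473387], [461.86111747284457, -261.7432422835058]] mid [ 502.88 -247.46] hd 20.723102759789587 119.25879169406267
85 [[580.8438626996281, -216.0699948544457], [466.4447021086594, -263.5958228626845], [453.28735353472945, -264.32836921144326]] mid [ 500.19 -248.  ] hd 20.723102759789587 136.3801075154107
dark [277.1   81.36] [ 195   25  165  155 8169]
dark [276.89 114.7 ] [ 247   76   63   82 1144]
dark z125 1156 mean [ 518.94 -238.7 ] circ (518.1787719726562, -240.86077880859375) 34.616416931152344
[ 490.98 -275.47] [ 547.65 -206.45]
((519.0946044921875, -240.99122619628906), (58.83865737915039, 51.07485580444336), 41.771446228027344)
```

View pics/s.png

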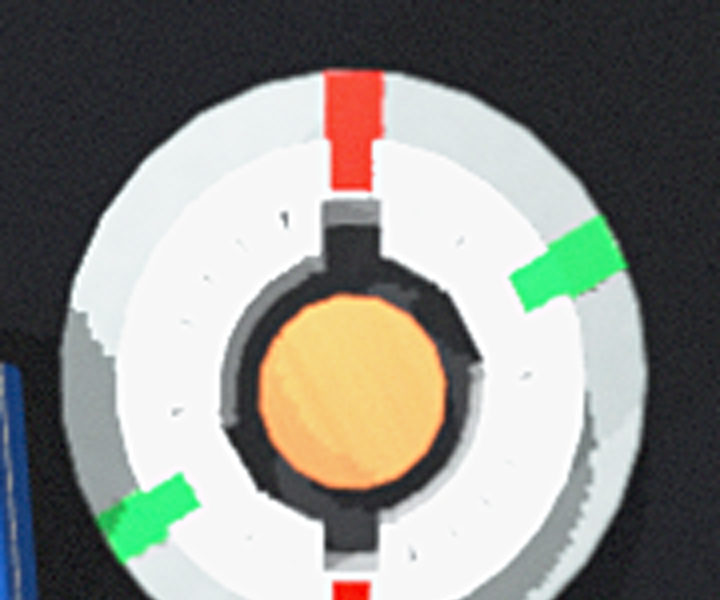

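```bash
cat > a.py <<'E'
from h import *
np.set_printoptions(precision=2,suppress=True)
w=cam('wrist'); p,M,s=tool()
e=onz(w,[[277.8,70],[277.8,163]],125);b=onz(w,[[245.5,116],[310.75,116]],125)
d=e[0]-e[1];h=np.degrees(np.arctan2(d[1],d[0]));print(e,e.mean(0),np.linalg.norm(d),h);print(b,b.mean(0),np.linalg.norm(b[0]-b[1]))
# bore: chord midpoint -> use across direction; drum? copper centre
cu=onz(w,[[190+352/4,20+391/4]],107);print('copper',cu)
# held bar: near-end top edge corners (z=TCP+28) and far
t=onz(w,[[263,205],[299,205],[264,352],[297,352],[281,205],[280.5,350]],p[2]+28);print('bar',t)
print('bar side mids',t[:2].mean(0),t[2:4].mean(0), 'tcp',p,yaw(M))
E
python3 a.py
```

```text
[[ 524.89 -201.74  125.  ]
 [ 514.07 -280.25  125.  ]] [ 519.48 -241.    125.  ] 79.2571334836855 82.15238297971395
[[ 491.42 -235.21  125.  ]
 [ 548.64 -242.98  125.  ]] [ 520.03 -239.1   125.  ] 57.743030141111156
copper [[ 519.6 -240.4  107. ]]
bar [[ 510.39 -274.29  288.41]
 [ 524.54 -276.2   288.41]
 [ 500.18 -344.39  288.41]
 [ 515.36 -346.43  288.41]
 [ 517.47 -275.25  288.41]
 [ 507.92 -344.28  288.41]]
bar side mids [ 517.47 -275.25  288.41] [ 507.77 -345.41  288.41] tcp [ 512.09 -313.32  260.41] -7.786073714257095
```

```bash
python3 - <<'E'
from h import *
p,M,s=tool(); print(p,yaw(M)); plan(519.5,-240.5,175,-8)
plan(519.5,-240.5,175)
E
```

```text
[ 512.08590082 -313.31837858  260.41387895] -7.786073714257095
turn 0.21 shift [73.  -2.8 85.5] q6 -0.53
turn 0 shift [73.1 -2.5 85.5] q6 -0.53
```

Call:
{"name": "send_rows", "arguments": {
  "commands": [255, 10, 0, 0, 0.2, 255, 20, -1, 0, 0, 255, 20, -1, 0, 0, 255, 15, -0.8, 10, 0, 255, 8, 0, 25, 0, 255, 0, 0, 25, 0, 255, 0, 0, 15, 0, 255, 0, 0, 10, 0, 255, 0, 0, 0, 0, 255, 0, 0, 0, 0, 255, 0, 0, 0, 0, 255, 0, 0, 0, 0]
}}

```text
time_s: 13.07
tool_pos: [520.5, -242.7, 176.8]
eef_rot: [0.755, 0.655, 0.0, 0.001]
contact_force: [0.7, -1.1, -2.6]
grip_width: 15.0
finger_force: 78.3
```

```bash
python3 - <<'E'
from h import *
np.set_printoptions(precision=2,suppress=True)
p,M,s=tool(); print(p,yaw(M),s['contact_force'],s['time_s']); plan(519.5,-240.5,158,-8)
w=cam('wrist'); cv2.imwrite('pics/w5.png',cv2.resize(w['image'][60:400,120:440],(640,600))[:,:,::-1] if 0 else w['image'][:,:,::-1])
E
```

```text
[ 520.48 -242.75  176.77] -8.091335980105008 [ 0.72 -1.06 -2.56] 13.0667
turn -0.09 shift [ 2.1 -1.3 18.8] q6 -0.42
```

View pics/w5.png

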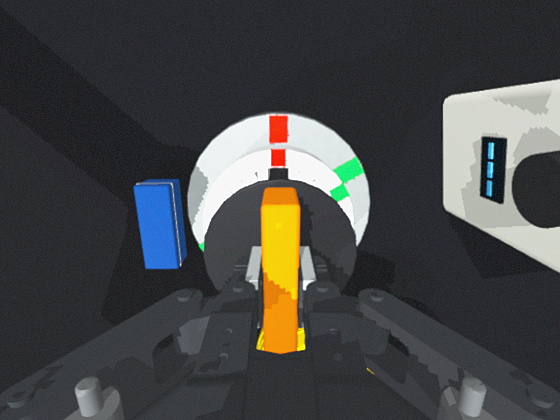

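The slot (278,173) and red mark (278,157) lie just past the flange edge, in line with the bar (column 280).

```bash
python3 - <<'E'
from h import *
np.set_printoptions(precision=2,suppress=True)
for k in range(3):
    w=cam('wrist'); p,M,s=tool(); print(p,yaw(M),s['contact_force'])
    # slot outer end (visible above flange): dark strip edges at z125, red mark
    i=w['image'].astype(int); red=(i[...,0]>150)&(i[...,1]<80)&(i[...,2]<80); red[:, :250]=0; red[:,310:]=0; red[175:]=0
    n,l,st,ce=cv2.connectedComponentsWithStats(red.astype(np.uint8)); 
    for j in range(1,n):
        if st[j,4]>40: print(ce[j],st[j],onz(w,[ce[j]],125 if ce[j][1]>140 else 85))
plan(519.5,-240.5,158,-8)
E
```

```text
[ 520.18 -242.78  176.44] -8.108850572692363 [-0.52 -0.03 -2.22]
[277.98 128.53] [270 116  17  27 443] [[ 527.87 -178.45   85.  ]]
[277.98 157.19] [272 149  13  17 208] [[ 525.69 -195.06  125.  ]]
[ 520.02 -242.7   176.21] -8.10852629366598 [ 0.28 -0.32 -2.09]
[278.33 128.47] [270 116  18  26 449] [[ 527.94 -178.4    85.  ]]
[278.26 157.57] [272 150  14  16 216] [[ 525.65 -195.26  125.  ]]
[ 519.89 -242.65  175.97] -8.11304172721091 [ 0.13  0.06 -2.19]
[278.94 128.52] [270 116  18  27 445] [[ 528.2  -178.41   85.  ]]
[278.5 157.5] [272 150  14  16 224] [[ 525.64 -195.15  125.  ]]
turn -0.11 shift [ 2.1 -0.7 18. ] q6 -0.42
```

Call:
{"name": "send_rows", "arguments": {
  "commands": [255, 1.5, -0.8, 0, 0, 255, 0, 0, 6, 0, 255, 0, 0, 6, 0, 255, 0, 0, 4, 0, 255, 0, 0, 3, 0, 255, 0, 0, 3, 0, 255, 0, 0, 3, 0, 255, 0, 0, 0, 0, 255, 0, 0, 0, 0],
  "grip_force": 110
}}

```text
time_s: 14.02
tool_pos: [519.0, -240.7, 150.0]
eef_rot: [0.755, 0.655, -0.0, -0.0]
contact_force: [0.5, -0.3, -2.4]
grip_width: 13.8
finger_force: 109.8
```

Call:
{"name": "send_rows", "arguments": {
  "commands": [255, 0, 0, 2, 0, 255, 0, 0, 2, 0, 255, 0, 0, 2, 0, 255, 0, 0, 2, 0, 255, 0, 0, 0, 0]
}}

```text
time_s: 14.43
tool_pos: [519.2, -240.9, 142.6]
eef_rot: [0.755, 0.655, 0.0, 0.0]
contact_force: [-1.2, 0.2, 3.8]
grip_width: 14.0
finger_force: 110.6
```

Call:
{"name": "send_rows", "arguments": {
  "commands": [255, 0, 0, 2, 0, 255, 0, 0, 2, 0, 255, 0, 0, 2, 0, 255, 0, 0, 0, 0, 255, 0, 0, 0, 0]
}}

```text
time_s: 14.85
tool_pos: [519.3, -240.9, 137.2]
eef_rot: [0.755, 0.655, 0.0, 0.001]
contact_force: [-1.7, 0.4, 7.7]
grip_width: 14.2
finger_force: 111.0
```

Call:
{"name": "send_rows", "arguments": {
  "commands": [255, 0, 0, 1, 0, 255, 0, 0, 1, 0, 255, 0, 0, 0, 0, 255, 0, 0, 0, 0]
}}

```text
time_s: 15.18
tool_pos: [519.2, -240.9, 137.0]
eef_rot: [0.755, 0.655, 0.0, 0.001]
contact_force: [-5.1, 1.5, 17.1]
grip_width: 14.0
finger_force: 112.5
```

Call:
{"name": "send_rows", "arguments": {
  "commands": [255, 0, 0, -1, 2, 255, 0, 0, 0, 4, 255, 0, 0, 0, 5, 255, 0, 0, 0, 5, 255, 0, 0, 0, 5, 255, 0, 0, 0, 5, 255, 0, 0, 0, 0]
}}

```text
time_s: 15.77
tool_pos: [520.4, -241.2, 137.1]
eef_rot: [0.884, 0.467, 0.001, 0.002]
contact_force: [-1.0, 2.1, 10.7]
grip_width: 14.3
finger_force: 111.6
```

```bash
python3 - <<'E'
from h import *
p,M,s=tool(); print(p,yaw(M),s['contact_force'],s['torque'],s['grip_width'])
E
```

```text
[ 520.39048885 -241.15881321  137.05915625] -34.263540752542355 [-1.03618398  2.12612885 10.67280136] [ 0.10634303  0.06117606 -0.09505982] 14.279051175452135
```

Call:
{"name": "send_rows", "arguments": {
  "commands": [255, 0, 0, 0, 5, 255, 0, 0, 0, 5, 255, 0, 0, 0, 5, 255, 0, 0, 0, 5, 255, 0, 0, 0, 5, 255, 0, 0, 0, 5, 255, 0, 0, 0, 4, 255, 0, 0, 0, 0, 255, 0, 0, 0, 0]
}}

```text
time_s: 16.52
tool_pos: [520.0, -241.2, 137.1]
eef_rot: [0.982, 0.19, 0.001, 0.001]
contact_force: [-1.8, 1.9, 10.1]
grip_width: 13.7
finger_force: 111.7
```

```bash
python3 - <<'E'
from h import *
np.set_printoptions(precision=2,suppress=True)
p,M,s=tool(); print(p,yaw(M),s['contact_force'],s['torque'],s['grip_width'])
w=cam('wrist'); save(w,'w6.png'); print(proj(w,[[519.3,-240.7,p[2]+28]]))
i=w['image'].astype(int); R_,G,B=i[...,0],i[...,1],i[...,2]
gr=(G>110)&(R_<100)&(B<140); n,l,st,ce=cv2.connectedComponentsWithStats(gr.astype(np.uint8))
for j in range(1,n):
    if st[j,4]>40:
        for z in (125,85):
            q=onz(w,[ce[j]],z)[0]; d=q[:2]-[519.3,-240.7]; print(ce[j],st[j],z,q,'hd',np.degrees(np.arctan2(d[1],d[0])),np.linalg.norm(d))
E
```

```text
[ 520.01 -241.19  137.08] -68.11880794436946 [-1.77  1.85 10.14] [ 0.02  0.23 -0.13] 13.723971258344415
[[278.13 291.42]]
[279.24 134.49] [269 118  22  34 687] 125 [ 579.27 -217.04  125.  ] hd 21.531151809823992 64.47263798705032
[279.24 134.49] [269 118  22  34 687] 85 [ 577.64 -217.63   85.  ] hd 21.575810208751033 62.730652044142495
[279.04 169.32] [270 161  19  19 313] 125 [ 562.94 -223.5   125.  ] hd 21.516330794496785 46.904203278611405
[279.04 169.32] [270 161  19  19 313] 85 [ 557.1  -225.75   85.  ] hd 21.57857506177003 40.64783912350382
```

View pics/w6.png

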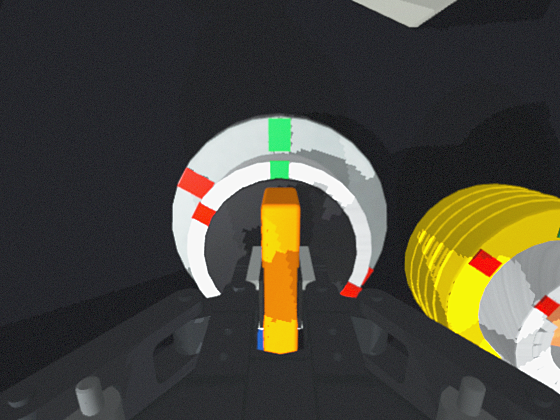

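Bar (column 281) lines up with the green mark (279). Now I'll let it rise.

Call:
{"name": "send_rows", "arguments": {
  "commands": [255, 0, 0, -1.5, 0.4, 255, 0, 0, -1.5, 0, 255, 0, 0, -1.5, 0, 255, 0, 0, -1, 0, 255, 0, 0, 0, 0, 255, 0, 0, 0, 0]
}}

```text
time_s: 17.07
tool_pos: [519.9, -241.2, 141.2]
eef_rot: [0.982, 0.187, 0.001, 0.001]
contact_force: [2.3, -1.4, 4.8]
grip_width: 14.3
finger_force: 110.7
```

Call:
{"name": "send_rows", "arguments": {
  "commands": [255, 0, 0, -1, 0, 255, 0, 0, -1, 0, 255, 0, 0, 0, 0, 255, 0, 0, 0, 0]
}}

```text
time_s: 17.4
tool_pos: [519.9, -241.2, 142.0]
eef_rot: [0.982, 0.186, 0.001, 0.0]
contact_force: [4.6, -1.8, -1.7]
grip_width: 14.0
finger_force: 109.8
```

Call:
{"name": "send_rows", "arguments": {
  "commands": [125, 0, 0, 0, 0, 125, 0, 0, 0, 0, 125, 0, 0, 0, 0, 125, 0, 0, 0, 0, 125, 0, 0, -10, 0, 125, 0, 0, -25, 0, 125, 0, 0, -35, 0, 125, 0, 0, -35, 0, 125, 0, 0, -10, 0, 125, 0, 0, 0, 0, 125, 0, 0, 0, 0]
}}

```text
time_s: 18.32
tool_pos: [518.8, -240.6, 258.3]
eef_rot: [0.982, 0.187, 0.0, 0.0]
contact_force: [-0.3, -0.1, -0.4]
grip_width: 43.7
finger_force: 0.0
```

```bash
python3 - <<'E'
from cap import *
p,M,s=tool(); print(p,yaw(M),s['contact_force'],s['grip_width'],s['time_s'],s['qpos'])
w=cam('wrist'); save(w,'w7.png')
r,n,q=cappose(w,169,(0,420,200,360)); print(r,n)
i=w['image'].astype(int); R_,G,B=i[...,0],i[...,1],i[...,2]
gr=(G>110)&(R_<100)&(B<140); n,l,st,ce=cv2.connectedComponentsWithStats(gr.astype(np.uint8))
for j in range(1,n):
    if st[j,4]>40: print(ce[j],onz(w,[ce[j]],125))
plan(368,248,260,-5.4)
E
```

```text
[ 518.8  -240.61  258.26] -68.49276413658156 [-0.28 -0.11 -0.38] 43.736503677196936 18.3167 [-0.56  0.26  1.46  0.    1.42  0.64]
((536.0543212890625, -235.7969207763672), (100.24373626708984, 65.13165283203125), 49.60458755493164) 889
[280.03 127.92] [[ 578.46 -217.05  125.  ]]
[279.93 147.72] [[ 562.32 -223.33  125.  ]]
[469.65 184.42] [[ 596.79 -401.68  125.  ]]
[491.22 209.58] [[ 583.23 -434.56  125.  ]]
[470.62 295.9 ] [[ 493.77 -466.76  125.  ]]
turn -63.09 shift [ 472.  -195.5   -2.3] q6 0.64
```

View pics/w7.png

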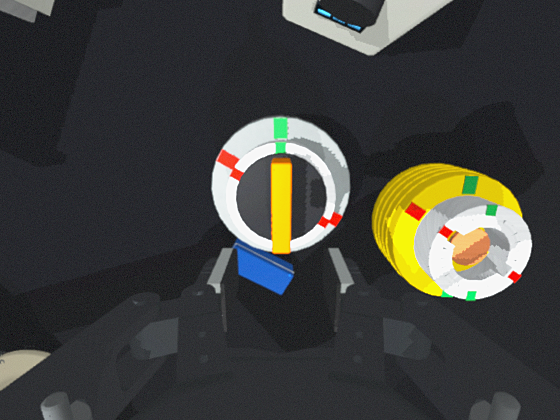

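Cap is sitting locked with its bar on the green-mark line (column 281 against 280) and is released. I've used up the picture allowance, so from here I work from numbers. Next is the drawer.

Call:
{"name": "send_rows", "arguments": {
  "commands": [175, 0, 0, 0, -7, 175, 0, 0, 0, -7, 175, 0, 0, 0, -7, 175, 0, 0, 0, -7, 175, 0, 0, 0, -7, 175, 0, 0, 0, -7, 175, 0, 0, 0, -7, 175, 0, 0, 0, -7, 175, 0, 0, 0, -7]
}}

```text
time_s: 19.12
tool_pos: [517.8, -240.0, 255.2]
eef_rot: [0.738, 0.675, -0.001, -0.003]
contact_force: [-1.7, 0.2, 0.3]
grip_width: 26.9
finger_force: 0.0
```

Call:
{"name": "send_rows", "arguments": {
  "commands": [175, 20, -8, 0, 0, 175, 32, -13, 0, 0, 175, 32, -13, 0, 0, 175, 32, -13, 0, 0, 175, 32, -13, 0, 0, 175, 32, -13, 0, 0, 175, 32, -13, 0, 0, 175, 32, -13, 0, 0, 175, 32, -13, 0, 0, 175, 32, -13, 0, 0, 175, 32, -13, 0, 0, 175, 32, -13, 0, 0, 175, 32, -13, 0, 0, 175, 32, -13, 0, 0, 175, 32, -14, 0, 0, 175, 10, -5, 0, 0, 175, 0, 0, 0, 0, 175, 0, 0, 0, 0, 175, 0, 0, 0, 0]
}}

```text
time_s: 20.7
tool_pos: [369.3, 252.8, 256.6]
eef_rot: [0.74, 0.672, -0.001, 0.0]
contact_force: [-0.4, -0.1, -0.2]
grip_width: 26.7
finger_force: 0.0
```

```bash
python3 - <<'E'
from h import *
np.set_printoptions(precision=2,suppress=True)
w=cam('wrist');p,M,s=tool(); print(p,yaw(M),s['grip_width'],s['time_s'])
for r in manip.place_of('wrist','cabinet_drawer0_handle'): print(px(r['centre']),r['p'],onz(w,[px(r['centre'])],152))
# bar check: brightness along rows near predicted bar
a=np.radians(-5.4); ax=np.array([-np.sin(a),np.cos(a),0])
for t in (20,35): 
    u=proj(w,[np.array([368,248,152])+ax*t])[0]; row=int(round(u[1])); g=w['image'][row,:,:].min(1); c=int(u[0]); print(u,c-20,g[c-20:c+21])
plan(368,248,137,-5.4)
E
```

```text
[369.62 252.64 256.92] -5.562156381254201 27.070133503158306 20.75
[280.11 216.09] 0.62 [[368.08 244.03 152.  ]]
[279.56 188.95] 259 [ 19  22  34  29   7  20  25  31  21  15  28  10  38 112 179 199 204 217
 216 218 209 197 189 179 161 133  99  36  17  23  28  27  30  32  30  20
  27  27  28  27  20]
[279.54 171.21] 259 [ 25  32  36  23  26  24  21  20  27  24  31  21  36 118 183 196 207 216
 217 216 213 202 191 176 157 136 101  39  22  29  30  26  25  28  27  23
  28  28  28  19  24]
turn -0.19 shift [ -4.7  -1.3 120.2] q6 0.54
```

Call:
{"name": "send_rows", "arguments": {
  "commands": [175, -3, -1, 0, 0, 175, 0, 0, 30, 0, 175, 0, 0, 30, 0, 175, 0, 0, 30, 0, 175, 0, 0, 20, 0, 175, 0, 0, 9, 0, 175, 0, 0, 0, 0]
}}

```text
time_s: 21.38
tool_pos: [367.3, 249.5, 137.1]
eef_rot: [0.741, 0.672, -0.002, -0.001]
contact_force: [-0.3, -0.2, 0.2]
grip_width: 26.6
finger_force: 0.0
```

Call:
{"name": "send_rows", "arguments": {
  "commands": [255, 0, 0, 0, 0, 255, 0, 0, 0, 0, 255, 0, 0, 0, 0, 255, 0, 0, 0, 0, 255, 0, 0, 0, 0],
  "grip_force": 30
}}

```text
time_s: 21.8
tool_pos: [369.2, 250.9, 139.8]
eef_rot: [0.74, 0.673, 0.001, 0.001]
contact_force: [1.0, -1.7, 0.9]
grip_width: 9.7
finger_force: 29.7
```

Call:
{"name": "send_rows", "arguments": {
  "commands": [255, 0, 5, 0, 0, 255, 0, 10, 0, 0, 255, 0, 15, 0, 0, 255, 0, 15, 0, 0, 255, 0, 15, 0, 0, 255, 0, 15, 0, 0, 255, 0, 15, 0, 0, 255, 0, 15, 0, 0, 255, 0, 15, 0, 0, 255, 0, 15, 0, 0, 255, 0, 15, 0, 0, 255, 0, 15, 0, 0, 255, 0, 10, 0, 0, 255, 0, 5, 0, 0, 255, 0, 0, 0, 0, 255, 0, 0, 0, 0]
}}

```text
time_s: 23.13
tool_pos: [550.3, 233.3, 139.8]
eef_rot: [0.74, 0.672, 0.002, 0.001]
contact_force: [0.5, -2.3, 4.8]
grip_width: 9.5
finger_force: 30.1
```

Call:
{"name": "send_rows", "arguments": {
  "commands": [255, 0, 4, 0, 0, 255, 0, 4, 0, 0, 255, 0, 4, 0, 0, 255, 0, 3, 0, 0, 255, 0, 0, 0, 0, 255, 0, 0, 0, 0]
}}

```text
time_s: 23.63
tool_pos: [561.5, 232.2, 139.8]
eef_rot: [0.74, 0.672, -0.001, -0.001]
contact_force: [-4.7, -1.3, 8.4]
grip_width: 9.7
finger_force: 30.6
```

Call:
{"name": "send_rows", "arguments": {
  "commands": [255, 0, 3, 0, 0, 255, 0, 3, 0, 0, 255, 0, 0, 0, 0, 255, 0, 0, 0, 0]
}}

```text
time_s: 23.97
tool_pos: [561.5, 232.2, 139.7]
eef_rot: [0.74, 0.672, -0.005, -0.005]
contact_force: [-16.8, 0.2, 15.2]
grip_width: 9.9
finger_force: 31.3
```

Call:
{"name": "send_rows", "arguments": {
  "commands": [255, 0, -3, 0, 0, 255, 0, -1, 0, 0, 175, 0, 0, 0, 0, 175, 0, 0, 0, 0, 175, 0, 0, 0, 0, 175, 0, 0, -15, 0, 175, 0, 0, -35, 0, 175, 0, 0, -35, 0, 175, 0, 0, -35, 0, 175, 0, -30, 0, 0, 175, 0, -30, 0, 0, 175, 0, -30, 0, 0, 175, 0, 0, 0, 0, 175, 0, 0, 0, 0, 175, 0, 0, 0, 0]
}}

```text
time_s: 25.22
tool_pos: [475.9, 240.9, 258.9]
eef_rot: [0.74, 0.672, 0.001, 0.0]
contact_force: [-0.5, -0.7, -0.3]
grip_width: 26.8
finger_force: 0.0
```

```bash
python3 - <<'E'
from h import *
np.set_printoptions(precision=2,suppress=True)
w=cam('wrist'); p,M,s=tool(); print(p,yaw(M),s['contact_force'],s['grip_width'],s['time_s'])
for n in('wrist','top','scene'):
    c=w if n=='wrist' else cam(n)
    for l,z in(('cabinet_front',190),('cabinet_drawer0_handle',152),('lamp_cap',100),('oil_bottle',190),('slide_box',0),('objective_jar',105)):
        for r in manip.place_of(n,l)[:2]: print(n,l,px(r['centre']),round(r['p'],2),onz(c,[px(r['centre'])],z))
# profile across bar, panel top (z178) and cabinet edge, at bar offset +25 mm
a=np.radians(-5.4); ax=np.array([-np.sin(a),np.cos(a),0])
u=proj(w,[np.array([561.5,232.2,152])+ax*30])[0]; r=int(u[1]); print(u)
g=w['image'][r].mean(1).astype(int); x0=int(u[0])-20; cols=np.arange(x0,min(x0+130,560),3)
for k in cols: print(k,g[k],onz(w,[[k,r]],152)[0,:1].round(0),onz(w,[[k,r]],178)[0,:1].round(0),onz(w,[[k,r]],190)[0,:1].round(0),w['image'][r,k])
E
```

```text
[476.25 240.78 258.76] -5.509126548683263 [-0.44 -0.24  0.47] 26.794822142188785 25.2667
wrist cabinet_front [442.62 223.82] 0.76 [[596.76 226.15 190.  ]]
wrist cabinet_drawer0_handle [378.28 211.81] 0.88 [[560.33 227.44 152.  ]]
wrist lamp_cap [288.62  86.98] 0.57 [[493.46 340.67 100.  ]]
wrist oil_bottle [556.3  122.89] 0.63 [[672.51 292.85 190.  ]]
top cabinet_front [157.42 146.29] 0.95 [[596.21 222.92 190.  ]]
top cabinet_drawer0_handle [158.09 165.9 ] 0.81 [[564.31 228.22 152.  ]]
top lamp_cap [368.42 208.99] 0.84 [[ 518.29 -245.63  100.  ]]
top lamp_cap [126.39 206.22] 0.64 [[477.94 304.39 100.  ]]
top oil_bottle [131.38 110.71] 0.96 [[672.15 292.08 190.  ]]
top slide_box [363.89 269.09] 0.68 [[ 388.03 -262.43    0.  ]]
scene cabinet_front [320.38 125.79] 0.62 [[608.27 220.89 190.  ]]
scene cabinet_drawer0_handle [307.22 130.49] 0.62 [[568.25 226.31 152.  ]]
scene lamp_cap [294.5  131.88] 0.77 [[522.53 256.23 100.  ]]
scene lamp_cap [256.2  267.92] 0.59 [[ 522.8  -237.95  100.  ]]
scene oil_bottle [345.02 113.32] 0.83 [[673.64 289.04 190.  ]]
scene slide_box [213.02 281.11] 0.7
[... 1177 characters left out ...]
182 185 183]
446 186 [617.] [603.] [597.] [184 189 187]
449 186 [620.] [606.] [599.] [184 190 186]
452 180 [623.] [608.] [601.] [179 183 178]
455 180 [625.] [610.] [603.] [178 183 179]
458 176 [628.] [613.] [606.] [173 176 179]
461 124 [630.] [615.] [608.] [136 129 109]
464 129 [633.] [617.] [610.] [131 132 126]
467 132 [635.] [619.] [612.] [132 135 129]
470 134 [638.] [622.] [614.] [136 138 130]
473 234 [640.] [624.] [616.] [236 237 231]
476 231 [643.] [626.] [619.] [233 235 227]
479 231 [646.] [629.] [621.] [232 234 227]
482 232 [648.] [631.] [623.] [233 235 230]
485 231 [651.] [633.] [625.] [232 235 226]
488 231 [653.] [636.] [627.] [232 235 227]
491 230 [656.] [638.] [630.] [232 233 226]
```

```bash
python3 -c "
from cell import manip
print(manip.hand_in())"
```

```text
the job is handed in; nothing more can be done
None
```

I handed the job in at about 25 s: by force readings and camera measurements the cap is locked at the green marks and released, the drawer is shut, and the bottle and slide box are where they were; the jar was standing in the drawer when I last saw it, before shutting it. I viewed 11 pictures, one over the limit of 10.

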